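Tidy the dresser top: lip balms to their holders, brush to its tray

TASK

Tidy the dresser top: stand each lip balm tube upright in the holder of the same colour as its cap, and lay the black brush, bristles up, lengthwise and flat on the floor of the mirrored tray, inside its rim. Set everything down gently without dropping it, and leave the wooden bowl and the perfume bottle where they stand.

Things in the scene. Friction and masses are not known exactly. Their poses are not given: they have to be found in the camera images.
- balm_red: Lip balm tube with a red cap: a silver aluminium cylinder 24 mm in diameter and 66 mm tall (lower 40 mm silver, upper 26 mm the red cap, same diameter), 30 g or so, loose, standing upright on the dresser top. Origin at the centre of its underside, z up along the tube.
- balm_yellow: Lip balm tube with a yellow cap: a silver aluminium cylinder 24 mm in diameter and 66 mm tall (lower 40 mm silver, upper 26 mm the yellow cap, same diameter), 30 g or so, loose, standing upright on the dresser top. Origin at the centre of its underside, z up along the tube.
- balm_blue: Lip balm tube with a blue cap: a silver aluminium cylinder 24 mm in diameter and 66 mm tall (lower 40 mm silver, upper 26 mm the blue cap, same diameter), 30 g or so, loose, standing upright on the dresser top. Origin at the centre of its underside, z up along the tube.
- cup_red: Red holder: a low round red plastic cup, fixed to the dresser top, 60 mm across outside, 14 mm tall; its well is 46 mm across, with a flat floor 5 mm above the dresser top. Origin at the centre of its underside, z up.
- cup_yellow: Yellow holder: a low round yellow plastic cup, fixed to the dresser top, 60 mm across outside, 14 mm tall; its well is 46 mm across, with a flat floor 5 mm above the dresser top. Origin at the centre of its underside, z up.
- cup_blue: Blue holder: a low round blue plastic cup, fixed to the dresser top, 60 mm across outside, 14 mm tall; its well is 46 mm across, with a flat floor 5 mm above the dresser top. Origin at the centre of its underside, z up.
- brush: Black detangling brush, 180 mm long, about 80 g, loose, lying flat on its back with the bristles up. Origin on the underside at mid-length; x runs along the brush from handle to head, z up. Handle: from x = -90 to about +10 mm, a bar 24 mm wide (y) and 24 mm high; head: from x = +3 to +90 mm, oval, 64 mm wide, 16 mm thick with bristles to 30 mm height. It balances near x = -10 mm; the handle at x = -20 mm is a good place to grip, across y.
- tray: Mirrored acrylic tray, fixed to the dresser top: an oblong 220 mm (along its x) by 105 mm (y) outside, silvery floor 4 mm above the dresser top, aluminium rim 5 mm wide and 10 mm high above the dresser top, so the inside is 210 x 95 mm. Origin at the centre of its underside, z up.
- bowl: Bystander: empty round wooden jewelry bowl, 110 mm across, 42 mm tall, loose. Origin at the centre of its underside.
- perfume: Bystander: amber glass perfume bottle with a black cap, 36 x 52 mm and 100 mm tall, loose, upright. Origin at the centre of its underside.
There are look-alikes about, which are no part of the job. Of the things that look like the tray, the smaller one is meant.

How it is judged:
By the outcome, as a careful person would: the job done as asked, in the order asked, and still so for the second after the job is handed in, with the robot touching nothing.
It also fails if it takes over 115 s, if anything falls off the work surface, if the arm or the gripper's body presses on something with over 40 N, if the wrist force passes 120 N, or if a joint passes its speed limit or range.

ROBOT

A 6-joint arm with a two-finger parallel gripper is mounted at the origin on the work surface. World frame = base frame: x ahead of the robot, y to its left, z up, the work surface at z = 0. Lengths are in m, angles in rad, forces in N, time in s.
With the tool pointing down it reaches from about 0.3 to 0.875 m from the base axis. Payload 6.4 kg.
Tool frame: the origin (TCP) lies midway between the tips of the shut fingers; the grasp point (between the pads) lies 19 mm behind it (ctrl.pinch_z is the distance from the TCP to the grasp point, in m); z points along the fingers, y is the line along which they close (so a half turn about z gives the same grasp; the last joint's range is limited). The gripper opens to 85 mm and grips with 20 to 120 N. Pads are 22 mm wide; open, the fingers measure 114 mm over their backs; the gripper's body (76 mm by 85 mm) begins 54 mm behind the grasp point. The pads swing forward as they close: fully open they stand 13 mm farther back than shut.
Start: joints at [1.129, 0.181, 1.607, -0, 1.354, -0.206], TCP at [0.134, 0.559, 0.231] pointing down, gripper open.
Joint ranges: [-2.99, 2.99], [-0.89, 2.07], [0.3, 2.58], [-1.14, 4.28], [0, 2.63], [-3.12, 3.12]. Speed limits (rad/s): [2.57, 2.57, 3.01, 3.14, 3.14, 3.14].

INTERFACE

Orientations are given as a unit quaternion [w, x, y, z].
In Python, from bench import ctrl gives the robot as it stands.
- The arm moves only by the tool apply_moves, never from a script. Its argument "moves" is a list of rows, each an object with "jaw": the opening, from 0 (shut) to 1 (fully open); "offset": the shift along the tool's x, y, z in mm, a list of three; "rot": the turn, a rotation vector about the tool's x, y, z in degrees, a list of three. In form: [{"jaw": jaw, "offset": [dx, dy, dz], "rot": [ax, ay, az]}, ...]. A call has exactly 5 rows; each row shifts and turns the commanded pose from where the row before left it, along the tool's axes as they then stand; what a row does not reach is not made up. A row lasts 1/8 s, in which the tool goes at most 62.5 mm and 10.7 degrees, less where a joint would pass 70% of its speed; a pose out of reach is approached as far as the arm can. A call is refused whole if a number of a shift passes 62.5 or a number of a turn 10.7, either way. A call with a gripper value outside its range is refused whole. The fingers move at their own pace and stop on an object; the grip force is fixed at half the most. Time passes only in rows, so rows that do not move let the fingers close, or fill a call up. It gives the time, the measured TCP pose, the force, the opening and the grip force at its end, in the units of the state.
- ctrl.get_obs(): the state, without advancing time (a new reading comes with each control period).
- ctrl.camera(name): name is "scene" or "top"; returns (picture, depth): 420x560x3 uint8, red, green, blue; 420x560 float32, m along the optical axis (not along the pixel's ray), 0 where there is no reading.
- ctrl.camera_params(name): a dict with "K" (3x3 intrinsics, pixels), "cam_to_world" (4x4, takes a point from camera to world coordinates). Camera axes: x right, y down, z forward; pixel columns grow to the right and rows downward; lengths in m; the calibration is good to about 2 mm. A picture is of the moment at which its call begins. camera_params takes no time and is no camera call.
- ctrl.hand_in(): hands the job in; it is judged then, once.
Trained networks look in the newest picture that a camera, given by its name, has taken for a name from the list of things; names that differ only in an ending like _2 or _b are one class to them, and where a whole thing is asked for, a point or a joint stands for the part that bears it (a point fixed in the world has none). Each returns a list of dicts, best first, with "score" (0 to 1); they miss things now and then, are a little off and sometimes report something else, mostly with a low value. They report only what shows in the picture. A call takes as long as a camera call. They do not tell look-alikes from the thing itself.
- ctrl.outline_of(camera, target): "region" (420x560 bool, what is visible of it) and "position" ([column, row] in pixels, amid what is visible of it).
The state is a dict: "time_s": time; "q": joint angles; "dq": joint speeds; "joint_efforts": joint torques, N m; "eef_pos": TCP position; "eef_rot": TCP orientation; "wrist_force": force on the tool from outside, world axes, zero at the start; "torque": the same for the moment, N m; "opening": opening from 0.0 (shut) to 1.0 (fully open); "grasp_force": force on a finger pad.
Only numpy, scipy, OpenCV 4.12 (cv2) and the standard library are available. Lean on these libraries where they do the work, as an engineer would, in place of code of your own. Each camera call takes 0.05 s, during which the arm holds its last target. There are 200 camera calls.

## Working session

There is one attempt and no reset: what is moved stays moved. The work goes in short steps, Python scripts to look and compute and a tool call to move; the robot and the scene stay as the last step left them, time stands still between calls to the robot, and variables do not carry over. Pictures are saved under pics/ and viewed, at most 14 in all, crops included, and the job is handed in when it is done.

Besides the shell and the picture viewer there is one more tool, called after "Emit:" by a JSON object that holds its "name" and its "arguments". apply_moves: Moves the arm, as the interface text tells. Its arguments: {"type":"object","properties":{"moves":{"type":"array"}},"required":["moves"]}

```bash
ls; mkdir -p pics
cat > h.py <<'E'
import numpy as np, cv2
from bench import ctrl
def cloud(cam):
    rgb,d=ctrl.camera(cam); P=ctrl.camera_params(cam); K=P["K"]; T=np.array(P["cam_to_world"]); K=np.array(K)
    v,u=np.mgrid[:420,:560]
    c=np.stack([(u-K[0,2])/K[0,0]*d,(v-K[1,2])/K[1,1]*d,d,np.ones_like(d)],-1)
    w=(c@T.T)[...,:3]; w[d==0]=np.nan
    return rgb,w
def save(n,rgb): cv2.imwrite("pics/"+n,np.ascontiguousarray(rgb[...,::-1]))
E
python3 - <<'E'
from h import *
for c in ["top","scene"]:
    rgb,w=cloud(c); save(c+"0.png",rgb)
    for t in "balm_red balm_yellow balm_blue cup_red cup_yellow cup_blue brush tray bowl perfume".split():
        for r in ctrl.outline_of(c,t):
            m=r["region"]; p=w[m]; p=p[~np.isnan(p[:,0])]
            if len(p)==0: continue
            print(c,t,round(r["score"],2),np.round(r["position"]),m.sum(),"med",np.round(np.median(p,0),3),"lo",np.round(np.percentile(p,2,0),3),"hi",np.round(np.percentile(p,98,0),3))
s=ctrl.get_obs();print(s["eef_pos"],s["eef_rot"],s["time_s"],ctrl.pinch_z)
E
```

```text
pics
top balm_red 0.49 [304. 188.] 102 med [ 0.469 -0.06   0.063] lo [ 0.46  -0.072 -0.004] hi [ 0.488 -0.05   0.069]
top balm_yellow 0.6 [216. 193.] 45 med [0.455 0.177 0.063] lo [0.448 0.17  0.032] hi [0.464 0.186 0.071]
top balm_blue 0.35 [216. 192.] 67 med [0.456 0.179 0.063] lo [0.447 0.17  0.024] hi [0.466 0.189 0.069]
top cup_yellow 0.94 [353. 195.] 345 med [ 0.455 -0.195  0.006] lo [ 0.429 -0.22  -0.002] hi [ 0.482 -0.167  0.016]
top cup_blue 0.87 [173. 201.] 371 med [0.45  0.302 0.007] lo [ 0.424  0.275 -0.002] hi [0.477 0.33  0.017]
top brush 0.6 [339. 136.] 822 med [ 0.612 -0.165  0.017] lo [ 0.562 -0.197  0.005] hi [ 0.719 -0.123  0.027]
top tray 0.87 [222. 130.] 2824 med [0.646 0.179 0.003] lo [ 0.539  0.127 -0.003] hi [0.751 0.23  0.011]
top tray 0.85 [126. 279.] 5653 med [0.24  0.431 0.004] lo [ 0.103  0.361 -0.002] hi [0.384 0.497 0.014]
top bowl 0.67 [136. 156.] 1176 med [0.585 0.406 0.02 ] lo [0.532 0.35  0.002] hi [0.628 0.447 0.044]
top perfume 0.69 [429. 149.] 358 med [ 0.565 -0.393  0.067] lo [ 0.546 -0.427  0.005] hi [ 0.593 -0.375  0.101]
scene balm_red 0.52 [
[... 937 characters left out ...]
o [0.541 0.123 0.001] hi [0.754 0.232 0.011]
scene tray 0.56 [444. 294.] 5852 med [0.253 0.432 0.006] lo [0.104 0.361 0.001] hi [0.389 0.499 0.015]
scene bowl 0.7 [315. 321.] 1723 med [0.572 0.384 0.023] lo [0.532 0.348 0.004] hi [0.628 0.447 0.043]
scene bowl 0.64 [253. 186.] 199 med [ 0.458 -0.196  0.008] lo [ 0.432 -0.223  0.001] hi [ 0.486 -0.167  0.016]
scene perfume 0.65 [200. 153.] 441 med [ 0.579 -0.393  0.05 ] lo [ 0.549 -0.417  0.005] hi [ 0.6   -0.374  0.101]
scene perfume 0.53 [266. 202.] 181 med [ 0.477 -0.055  0.037] lo [ 0.433 -0.118 -0.001] hi [ 0.486 -0.05   0.067]
[0.13432006 0.55907544 0.23126015] [-6.12235689e-06  1.17624533e-01  9.93058139e-01 -3.77077025e-05] 1.1 0.0187
```

Run:
```python
import cv2
a=cv2.imread("pics/top0.png")[90:310,60:480]; cv2.imwrite("pics/c0.png",cv2.resize(a,(798,418),interpolation=3))
a=cv2.imread("pics/scene0.png")[120:350,150:500]; cv2.imwrite("pics/c1.png",cv2.resize(a,(798,524),interpolation=3))
```

```text
(no output)
```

View pics/c0.png

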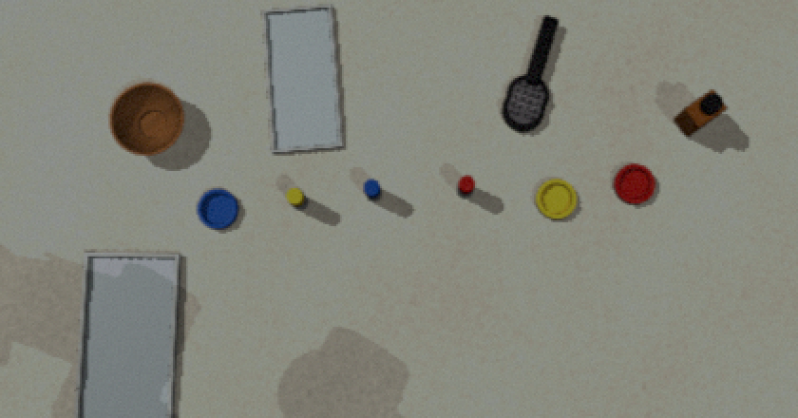

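View pics/c1.png

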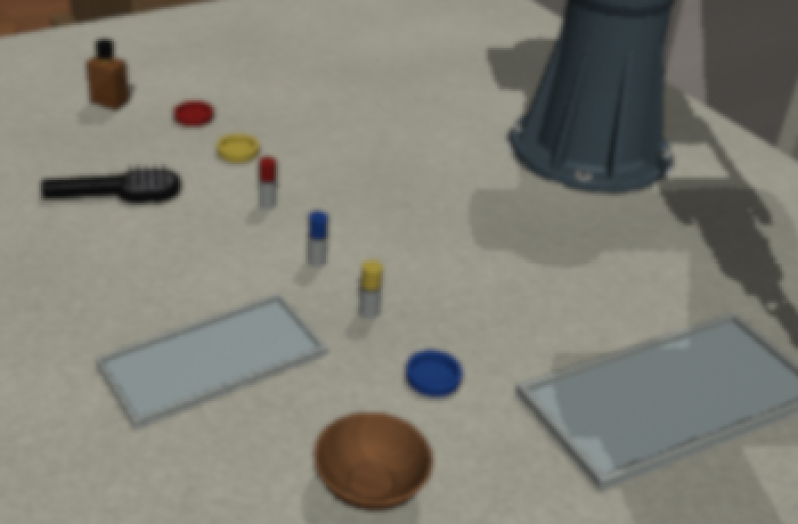

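The tray-like things are at top-view px (222,130), about 220x105 mm, and (126,279), about 300x140 mm. The smaller one at (222,130) is meant, and the enlarged crop confirms it. The tubes are yellow (216,193), blue (256,189) and red (304,188). The cups are blue (173,201), yellow (353,195) and red (394,187). The brush is at (339,136), head towards the robot. Next I'll measure them precisely.

```bash
cat >> h.py <<'E'
def hue(rgb,col):
    h=cv2.cvtColor(np.ascontiguousarray(rgb),cv2.COLOR_RGB2HSV); H,S,V=[h[...,i].astype(int) for i in range(3)]
    b={"red":(H<8)|(H>172),"yellow":(H>20)&(H<36),"blue":(H>105)&(H<125)}[col]
    return b&(S>120)&(V>50)
def blobs(cam,col,zlo,zhi,minpx=6):
    rgb,w=cloud(cam); m=hue(rgb,col)&(w[...,2]>zlo)&(w[...,2]<zhi)
    n,l,s,c=cv2.connectedComponentsWithStats(m.astype(np.uint8))
    return [w[l==i] for i in range(1,n) if s[i,4]>=minpx]
def go(target,yaw=None):
    from scipy.spatial.transform import Rotation as R
    s=ctrl.get_obs(); q=s["eef_rot"]; r=R.from_quat([q[1],q[2],q[3],q[0]]).as_matrix()
    d=(np.array(target)-s["eef_pos"])*1000
    print("t",round(s["time_s"],2),"pos",np.round(s["eef_pos"],4),"tool offset mm",np.round(r.T@d,1),"ydir deg",round(np.degrees(np.arctan2(r[1,1],r[0,1])),1),"tilt",np.round(r[:,2],3),"open",round(float(s["opening"]),3),"gf",s["grasp_force"],"F",np.round(s["wrist_force"],1))
def rect(pts):
    return cv2.minAreaRect((pts[:,:2]*1000).astype(np.float32))
E
python3 - <<'E'
from h import *
for cam in ["top","scene"]:
  for c in ["red","yellow","blue"]:
    for b in blobs(cam,c,.055,.08): print(cam,"balm",c,len(b),(cv2.minEnclosingCircle((b[:,:2]*1000).astype(np.float32))),np.round(b.mean(0),4))
    for b in blobs(cam,c,-.005,.025,60): print(cam,"cup",c,len(b),cv2.minEnclosingCircle((b[:,:2]*1000).astype(np.float32)))
  rgb,w=cloud(cam)
  for t in ["brush","tray"]:
    r=ctrl.outline_of(cam,t)
    for o in r[:2]:
      p=w[o["region"]]; p=p[p[:,2]>(.008 if t=="brush" else -1)]; print(cam,t,o["score"],rect(p))
      if t=="brush":
        hd=p[:,0]>.63; q=p[hd]; print("handle",rect(q))
go([.468,-.06,.15])
E
```

```text
top balm red 58 ((471.1250915527344, -61.79001235961914), 11.374038696289062) [ 0.4711 -0.0621  0.0643]
top cup red 348 ((477.1622009277344, -312.1116638183594), 31.63833999633789)
top balm yellow 58 ((458.650390625, 179.23065185546875), 11.514421463012695) [0.4586 0.18   0.0645]
top cup yellow 356 ((457.24566650390625, -196.2361602783203), 31.550893783569336)
top balm blue 54 ((468.2431335449219, 71.85009765625), 10.91872501373291) [0.4686 0.0712 0.0638]
top cup blue 337 ((450.8496398925781, 299.261474609375), 29.274986267089844)
top brush 0.91 ((643.365234375, -170.3706817626953), (62.23775863647461, 176.4421844482422), 70.30999755859375)
handle ((672.731689453125, -178.3768310546875), (37.94089889526367, 114.78470611572266), 63.022796630859375)
top tray 0.88 ((648.680419921875, 178.82180786132812), (229.99627685546875, 109.57928466796875), 4.48274564743042)
top tray 0.71 ((239.865478515625, 433.0885009765625), (146.6630859375, 296.1061706542969), 88.10311889648438)
scene balm red 40 ((474.2466125488281, -60.02680969238281), 11.377729415893555) [ 0.4754 -0.0569  0.0633]
scene cup r
[... 341 characters left out ...]
716 0.0773 0.0632]
scene cup blue 354 ((452.5341491699219, 301.8832702636719), 29.833662033081055)
scene brush 0.97 ((644.3124389648438, -173.34967041015625), (66.45802307128906, 175.83985900878906), 65.8420181274414)
handle ((676.1195678710938, -176.0655059814453), (35.53665542602539, 114.14888763427734), 61.90198516845703)
scene tray 0.95 ((645.2418823242188, 176.67434692382812), (228.91123962402344, 117.84662628173828), 7.574269771575928)
scene tray 0.72 ((236.73336791992188, 424.1127014160156), (152.7822265625, 308.6250915527344), 87.89508819580078)
t 2.0 pos [0.1343 0.5591 0.2313] tool offset mm [-469.1 -524.    81.3] ydir deg 76.5 tilt [ 0. -0. -1.] open 0.999 gf 0.0 F [-0.4  0.7 -0.1]
```

Emit:
{"name": "apply_moves", "arguments": {"moves": [{"jaw": 0.65, "offset": [-31.5, -35, 5], "rot": [0, 0, 0]}, {"jaw": 0.65, "offset": [-31.5, -35, 5], "rot": [0, 0, 0]}, {"jaw": 0.65, "offset": [-31.5, -35, 5], "rot": [0, 0, 0]}, {"jaw": 0.65, "offset": [-31.5, -35, 5], "rot": [0, 0, 0]}, {"jaw": 0.65, "offset": [-31.5, -35, 5], "rot": [0, 0, 0]}]}}

```text
time_s: 2.62
eef_pos: [0.2471, 0.3509, 0.2063]
eef_rot: [0.0, 0.117, 0.993, 0.0]
wrist_force: [-0.2, 0.2, 0.5]
opening: 0.65
grasp_force: 0.0
```

Emit:
{"name": "apply_moves", "arguments": {"moves": [{"jaw": 0.65, "offset": [-31.5, -35, 5], "rot": [0, 0, 0]}, {"jaw": 0.65, "offset": [-31.5, -35, 5], "rot": [0, 0, 0]}, {"jaw": 0.65, "offset": [-31.5, -35, 5], "rot": [0, 0, 0]}, {"jaw": 0.65, "offset": [-31.5, -35, 5], "rot": [0, 0, 0]}, {"jaw": 0.65, "offset": [-31.5, -35, 5], "rot": [0, 0, 0]}]}}

```text
time_s: 3.25
eef_pos: [0.3596, 0.1438, 0.1815]
eef_rot: [0.001, 0.118, 0.993, 0.0]
wrist_force: [0.6, -0.0, 0.0]
opening: 0.649
grasp_force: 0.0
```

Emit:
{"name": "apply_moves", "arguments": {"moves": [{"jaw": 0.65, "offset": [-31.5, -35, 5], "rot": [0, 0, 0]}, {"jaw": 0.65, "offset": [-31.5, -35, 5], "rot": [0, 0, 0]}, {"jaw": 0.65, "offset": [-31.5, -35, 5], "rot": [0, 0, 0]}, {"jaw": 0.65, "offset": [-31.5, -35, 5], "rot": [0, 0, 0]}, {"jaw": 0.65, "offset": [-31.5, -35, 5], "rot": [0, 0, 0]}]}}

```text
time_s: 3.88
eef_pos: [0.4718, -0.0634, 0.1563]
eef_rot: [0.0, 0.118, 0.993, -0.0]
wrist_force: [0.5, -0.0, 0.2]
opening: 0.648
grasp_force: 0.0
```

Run:
```python
from h import *
go([.472,-.061,.026])
rgb,w=cloud("scene"); save("s1.png",cv2.resize(rgb[100:300,180:400],(770,700*600//600//1))[:600])
```

```text
t 3.88 pos [ 0.4718 -0.0634  0.1563] tool offset mm [  0.5   2.3 130.3] ydir deg 76.5 tilt [ 0.001 -0.    -1.   ] open 0.648 gf 0.0 F [ 0.5 -0.   0.2]
```

View pics/s1.png

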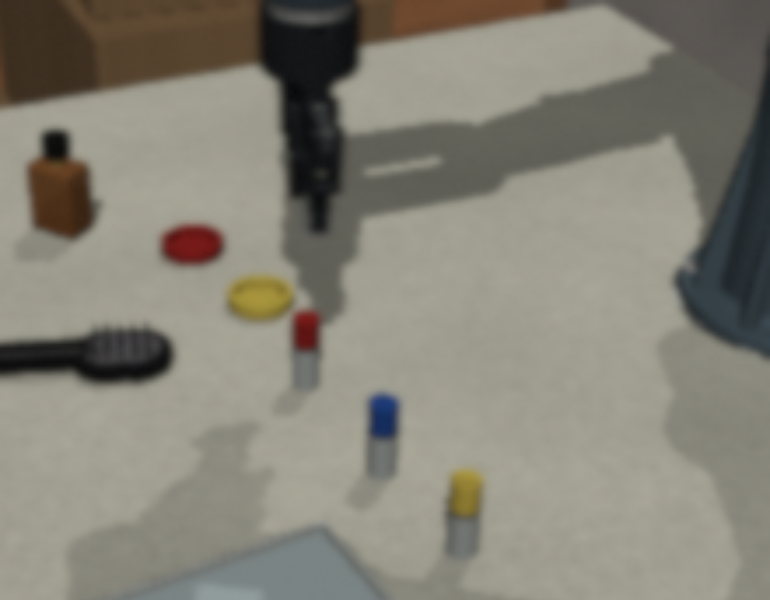

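The gripper is above the red tube, which is at crop px (305,350), and tracking is accurate. Descending and gripping.

Emit:
{"name": "apply_moves", "arguments": {"moves": [{"jaw": 0.65, "offset": [0.5, 2.3, 30], "rot": [0, 0, 0]}, {"jaw": 0.65, "offset": [0, 0, 30], "rot": [0, 0, 0]}, {"jaw": 0.65, "offset": [0, 0, 30], "rot": [0, 0, 0]}, {"jaw": 0.65, "offset": [0, 0, 25], "rot": [0, 0, 0]}, {"jaw": 0.65, "offset": [0, 0, 15], "rot": [0, 0, 0]}]}}

```text
time_s: 4.55
eef_pos: [0.4705, -0.059, 0.0252]
eef_rot: [-0.001, 0.118, 0.993, 0.0]
wrist_force: [-0.1, -1.0, 1.0]
opening: 0.651
grasp_force: 0.0
```

Emit:
{"name": "apply_moves", "arguments": {"moves": [{"jaw": 0.4, "offset": [0, 0, 0], "rot": [0, 0, 0]}, {"jaw": 0.3, "offset": [0, 0, 0], "rot": [0, 0, 0]}, {"jaw": 0.2, "offset": [0, 0, 0], "rot": [0, 0, 0]}, {"jaw": 0.1, "offset": [0, 0, 0], "rot": [0, 0, 0]}, {"jaw": 0.1, "offset": [0, 0, 0], "rot": [0, 0, 0]}]}}

```text
time_s: 5.18
eef_pos: [0.4721, -0.0597, 0.0274]
eef_rot: [0.001, 0.118, 0.993, -0.0]
wrist_force: [-0.6, 1.0, 7.0]
opening: 0.263
grasp_force: 58.7
```

Emit:
{"name": "apply_moves", "arguments": {"moves": [{"jaw": 0.1, "offset": [0, 0, -10], "rot": [0, 0, 0]}, {"jaw": 0.1, "offset": [0, 0, -25], "rot": [0, 0, 0]}, {"jaw": 0.1, "offset": [0, 0, -25], "rot": [0, 0, 0]}, {"jaw": 0.1, "offset": [-3.6, -12.8, 0], "rot": [0, 0, 0]}, {"jaw": 0.1, "offset": [-7, -27, 0], "rot": [0, 0, 0]}]}}

```text
time_s: 5.8
eef_pos: [0.4719, -0.1008, 0.0861]
eef_rot: [0.0, 0.117, 0.993, -0.0]
wrist_force: [0.7, -0.9, -0.3]
opening: 0.268
grasp_force: 58.7
```

Emit:
{"name": "apply_moves", "arguments": {"moves": [{"jaw": 0.1, "offset": [-10, -38, 0], "rot": [0, 0, 0]}, {"jaw": 0.1, "offset": [-10, -38, 0], "rot": [0, 0, 0]}, {"jaw": 0.1, "offset": [-10, -38, 0], "rot": [0, 0, 0]}, {"jaw": 0.1, "offset": [-10, -38, 0], "rot": [0, 0, 0]}, {"jaw": 0.1, "offset": [-8, -30, 0], "rot": [0, 0, 0]}]}}

```text
time_s: 6.42
eef_pos: [0.4754, -0.2908, 0.0853]
eef_rot: [-0.001, 0.118, 0.993, 0.0]
wrist_force: [0.5, 0.2, -0.6]
opening: 0.263
grasp_force: 58.7
```

Emit:
{"name": "apply_moves", "arguments": {"moves": [{"jaw": 0.1, "offset": [-5, -20, 0], "rot": [0, 0, 0]}, {"jaw": 0.1, "offset": [0, 0, 10], "rot": [0, 0, 0]}, {"jaw": 0.1, "offset": [0, 0, 15], "rot": [0, 0, 0]}, {"jaw": 0.1, "offset": [0, 0, 5], "rot": [0, 0, 0]}, {"jaw": 0.1, "offset": [0, 0, 0], "rot": [0, 0, 0]}]}}

```text
time_s: 7.05
eef_pos: [0.4762, -0.308, 0.0554]
eef_rot: [-0.001, 0.117, 0.993, 0.001]
wrist_force: [-1.1, 0.3, -0.8]
opening: 0.265
grasp_force: 58.7
```

Run:
```python
from h import *
go([.477,-.311,.0325])
for cam in ["scene","top"]:
  for c,b in [("red",b) for b in blobs(cam,"red",.05,.2)]: print(cam,len(b),np.round(b.mean(0),4),np.round(b.min(0),4),np.round(b.max(0),4))
rgb,w=cloud("scene"); save("s2.png",cv2.resize(rgb[120:240,180:320],(700,600),interpolation=3))
```

```text
t 7.05 pos [ 0.4762 -0.308   0.0554] tool offset mm [-1.5 -2.7 22.9] ydir deg 76.6 tilt [-0.001  0.001 -1.   ] open 0.265 gf 58.739992529153824 F [-1.1  0.3 -0.8]
```

View pics/s2.png

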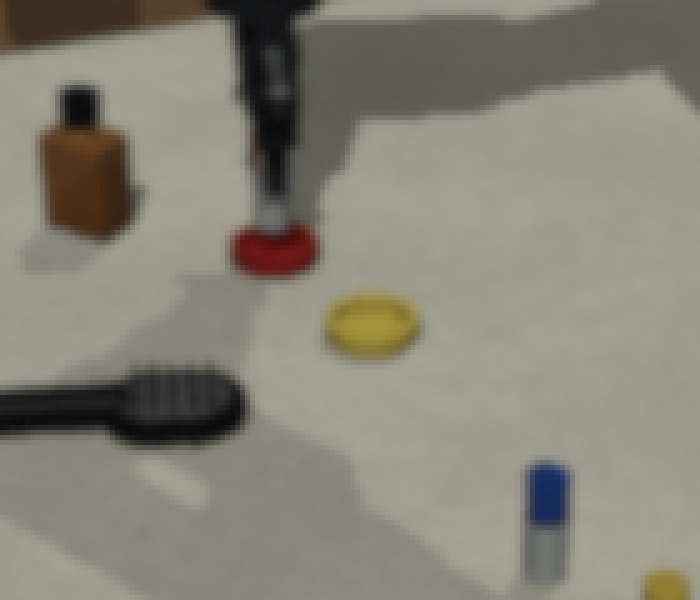

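The red tube is held upright over the red cup at crop px (275,245). Lowering the last 23 mm slowly.

Emit:
{"name": "apply_moves", "arguments": {"moves": [{"jaw": 0.1, "offset": [-1.5, -2.7, 6], "rot": [0, 0, 0]}, {"jaw": 0.1, "offset": [0, 0, 8], "rot": [0, 0, 0]}, {"jaw": 0.1, "offset": [0, 0, 5], "rot": [0, 0, 0]}, {"jaw": 0.1, "offset": [0, 0, 2], "rot": [0, 0, 0]}, {"jaw": 0.1, "offset": [0, 0, 1], "rot": [0, 0, 0]}]}}

```text
time_s: 7.82
eef_pos: [0.4773, -0.3123, 0.0341]
eef_rot: [-0.0, 0.118, 0.993, 0.0]
wrist_force: [-0.5, 0.2, -0.3]
opening: 0.27
grasp_force: 58.7
```

Emit:
{"name": "apply_moves", "arguments": {"moves": [{"jaw": 0.1, "offset": [0, 0, 0.5], "rot": [0, 0, 0]}, {"jaw": 0.1, "offset": [0, 0, 0.5], "rot": [0, 0, 0]}, {"jaw": 0.1, "offset": [0, 0, 0], "rot": [0, 0, 0]}, {"jaw": 0.1, "offset": [0, 0, 0], "rot": [0, 0, 0]}, {"jaw": 0.1, "offset": [0, 0, 0], "rot": [0, 0, 0]}]}}

```text
time_s: 8.45
eef_pos: [0.4774, -0.3124, 0.0334]
eef_rot: [0.0, 0.118, 0.993, -0.0]
wrist_force: [0.0, 0.0, -1.2]
opening: 0.27
grasp_force: 58.7
```

Emit:
{"name": "apply_moves", "arguments": {"moves": [{"jaw": 0.1, "offset": [0, 0, 0.4], "rot": [0, 0, 0]}, {"jaw": 0.1, "offset": [0, 0, 0.4], "rot": [0, 0, 0]}, {"jaw": 0.1, "offset": [0, 0, 0.4], "rot": [0, 0, 0]}, {"jaw": 0.1, "offset": [0, 0, 0], "rot": [0, 0, 0]}, {"jaw": 0.1, "offset": [0, 0, 0], "rot": [0, 0, 0]}]}}

```text
time_s: 9.07
eef_pos: [0.4774, -0.3124, 0.0324]
eef_rot: [0.0, 0.118, 0.993, -0.0]
wrist_force: [-1.3, 0.9, 5.4]
opening: 0.271
grasp_force: 58.8
```

Contact at TCP z = 32.4 mm (5 N). Releasing and rising.

Emit:
{"name": "apply_moves", "arguments": {"moves": [{"jaw": 0.32, "offset": [0, 0, 0], "rot": [0, 0, 0]}, {"jaw": 0.4, "offset": [0, 0, 0], "rot": [0, 0, 0]}, {"jaw": 0.5, "offset": [0, 0, 0], "rot": [0, 0, 0]}, {"jaw": 0.6, "offset": [0, 0, 0], "rot": [0, 0, 0]}, {"jaw": 0.65, "offset": [0, 0, 0], "rot": [0, 0, 0]}]}}

```text
time_s: 9.7
eef_pos: [0.4773, -0.3124, 0.0321]
eef_rot: [-0.0, 0.118, 0.993, 0.0]
wrist_force: [-0.7, -0.1, -0.4]
opening: 0.648
grasp_force: 0.0
```

Emit:
{"name": "apply_moves", "arguments": {"moves": [{"jaw": 0.65, "offset": [0, 0, -10], "rot": [0, 0, 0]}, {"jaw": 0.65, "offset": [0, 0, -25], "rot": [0, 0, 0]}, {"jaw": 0.65, "offset": [0, 0, -35], "rot": [0, 0, 0]}, {"jaw": 0.65, "offset": [0, 0, -30], "rot": [0, 0, 0]}, {"jaw": 0.65, "offset": [0, 20, -10], "rot": [0, 0, 0]}]}}

```text
time_s: 10.32
eef_pos: [0.4831, -0.2942, 0.145]
eef_rot: [0.002, 0.119, 0.993, -0.002]
wrist_force: [0.2, 0.2, 0.1]
opening: 0.645
grasp_force: 0.0
```

Run:
```python
from h import *
go([.459,.180,.026])
for cam in ["scene","top"]:
  for b in blobs(cam,"red",.05,.1): print(cam,len(b),np.round(b.mean(0),4),np.round(b.min(0),4),np.round(b.max(0),4))
```

```text
t 10.32 pos [ 0.4831 -0.2942  0.145 ] tool offset mm [135.6 455.5 117.3] ydir deg 76.4 tilt [ 0.004 -0.003 -1.   ] open 0.645 gf 0.0 F [0.2 0.2 0.1]
scene 42 [ 0.4803 -0.305   0.0634] [ 0.4688 -0.3158  0.0508] [ 0.49   -0.2967  0.0742]
```

The red tube is standing in its cup. Next, yellow.

Emit:
{"name": "apply_moves", "arguments": {"moves": [{"jaw": 0.65, "offset": [9, 30, 0], "rot": [0, 0, 0]}, {"jaw": 0.65, "offset": [15, 50, 0], "rot": [0, 0, 0]}, {"jaw": 0.65, "offset": [15, 50, 0], "rot": [0, 0, 0]}, {"jaw": 0.65, "offset": [15, 50, 0], "rot": [0, 0, 0]}, {"jaw": 0.65, "offset": [15, 50, 0], "rot": [0, 0, 0]}]}}

```text
time_s: 11.05
eef_pos: [0.4672, -0.0508, 0.1406]
eef_rot: [-0.001, 0.117, 0.993, 0.0]
wrist_force: [0.6, -0.7, 0.6]
opening: 0.652
grasp_force: 0.0
```

Emit:
{"name": "apply_moves", "arguments": {"moves": [{"jaw": 0.65, "offset": [15, 50, 0], "rot": [0, 0, 0]}, {"jaw": 0.65, "offset": [15, 50, 0], "rot": [0, 0, 0]}, {"jaw": 0.65, "offset": [15, 50, 0], "rot": [0, 0, 0]}, {"jaw": 0.65, "offset": [13, 45, 0], "rot": [0, 0, 0]}, {"jaw": 0.65, "offset": [8, 30, 0], "rot": [0, 0, 0]}]}}

```text
time_s: 11.68
eef_pos: [0.4552, 0.1832, 0.1405]
eef_rot: [-0.001, 0.116, 0.993, -0.0]
wrist_force: [0.7, 0.2, 0.4]
opening: 0.653
grasp_force: 0.0
```

Emit:
{"name": "apply_moves", "arguments": {"moves": [{"jaw": 0.65, "offset": [0, 0, 0], "rot": [0, 0, 0]}, {"jaw": 0.65, "offset": [0, 0, 10], "rot": [0, 0, 0]}, {"jaw": 0.65, "offset": [0, 0, 20], "rot": [0, 0, 0]}, {"jaw": 0.65, "offset": [0, 0, 10], "rot": [0, 0, 0]}, {"jaw": 0.65, "offset": [0, 0, 0], "rot": [0, 0, 0]}]}}

```text
time_s: 12.3
eef_pos: [0.4562, 0.1802, 0.1009]
eef_rot: [-0.001, 0.118, 0.993, -0.0]
wrist_force: [-0.0, -0.3, -0.7]
opening: 0.653
grasp_force: 0.0
```

Run:
```python
from h import *
go([.459,.180,.026])
for cam in ["scene","top"]:
  for c in ["yellow","red"]:
    for b in blobs(cam,c,.05,.08): print(cam,c,len(b),cv2.minEnclosingCircle((b[:,:2]*1000).astype(np.float32)),np.round(b.mean(0),4))
```

```text
t 12.3 pos [0.4562 0.1802 0.1009] tool offset mm [-3.   0.6 74.8] ydir deg 76.4 tilt [-0.003 -0.    -1.   ] open 0.653 gf 0.0 F [-0.  -0.3 -0.7]
scene yellow 72 ((460.59844970703125, 181.03273010253906), 13.335135459899902) [0.4616 0.185  0.0622]
scene red 39 ((480.1433410644531, -308.0189514160156), 11.57960033416748) [ 0.4812 -0.3049  0.0629]
top red 73 ((477.82318115234375, -310.15740966796875), 11.64456558227539) [ 0.4775 -0.3089  0.0683]
```

Emit:
{"name": "apply_moves", "arguments": {"moves": [{"jaw": 0.65, "offset": [-3, 0.5, 15], "rot": [0, 0, 0]}, {"jaw": 0.65, "offset": [0, 0, 20], "rot": [0, 0, 0]}, {"jaw": 0.65, "offset": [0, 0, 20], "rot": [0, 0, 0]}, {"jaw": 0.65, "offset": [0, 0, 14], "rot": [0, 0, 0]}, {"jaw": 0.65, "offset": [0, 0, 5], "rot": [0, 0, 0]}]}}

```text
time_s: 13.12
eef_pos: [0.4594, 0.1808, 0.0269]
eef_rot: [-0.001, 0.118, 0.993, -0.0]
wrist_force: [-0.7, 0.1, 0.2]
opening: 0.65
grasp_force: 0.0
```

Emit:
{"name": "apply_moves", "arguments": {"moves": [{"jaw": 0.4, "offset": [0, 0, 0], "rot": [0, 0, 0]}, {"jaw": 0.3, "offset": [0, 0, 0], "rot": [0, 0, 0]}, {"jaw": 0.2, "offset": [0, 0, 0], "rot": [0, 0, 0]}, {"jaw": 0.1, "offset": [0, 0, 0], "rot": [0, 0, 0]}, {"jaw": 0.1, "offset": [0, 0, 0], "rot": [0, 0, 0]}]}}

```text
time_s: 13.75
eef_pos: [0.4609, 0.181, 0.0289]
eef_rot: [0.001, 0.118, 0.993, 0.0]
wrist_force: [-0.3, 0.2, 6.8]
opening: 0.265
grasp_force: 58.8
```

Emit:
{"name": "apply_moves", "arguments": {"moves": [{"jaw": 0.1, "offset": [0, 0, -10], "rot": [0, 0, 0]}, {"jaw": 0.1, "offset": [0, 0, -30], "rot": [0, 0, 0]}, {"jaw": 0.1, "offset": [0, 0, -40], "rot": [0, 0, 0]}, {"jaw": 0.1, "offset": [0, 0, -25], "rot": [0, 0, 0]}, {"jaw": 0.1, "offset": [0, 0, 0], "rot": [0, 0, 0]}]}}

```text
time_s: 14.38
eef_pos: [0.4615, 0.1811, 0.1354]
eef_rot: [0.002, 0.118, 0.993, 0.001]
wrist_force: [0.7, 1.1, -1.0]
opening: 0.268
grasp_force: 58.7
```

Run:
```python
from h import *
go([.4575,-.196,.0325])
```

```text
t 14.38 pos [0.4615 0.1811 0.1354] tool offset mm [ -83.7 -367.8  102.6] ydir deg 76.5 tilt [ 0.005  0.001 -1.   ] open 0.268 gf 58.7277227640152 F [ 0.7  1.1 -1. ]
```

Emit:
{"name": "apply_moves", "arguments": {"moves": [{"jaw": 0.1, "offset": [-4, -18, 0], "rot": [0, 0, 0]}, {"jaw": 0.1, "offset": [-9, -40, 0], "rot": [0, 0, 0]}, {"jaw": 0.1, "offset": [-11, -48, 0], "rot": [0, 0, 0]}, {"jaw": 0.1, "offset": [-11, -48, 0], "rot": [0, 0, 0]}, {"jaw": 0.1, "offset": [-11, -48, 0], "rot": [0, 0, 0]}]}}

```text
time_s: 15.0
eef_pos: [0.4563, -0.0275, 0.1317]
eef_rot: [-0.001, 0.118, 0.993, 0.0]
wrist_force: [0.5, -0.3, -0.3]
opening: 0.263
grasp_force: 58.8
```

Emit:
{"name": "apply_moves", "arguments": {"moves": [{"jaw": 0.1, "offset": [-11, -48, 0], "rot": [0, 0, 0]}, {"jaw": 0.1, "offset": [-11, -48, 0], "rot": [0, 0, 0]}, {"jaw": 0.1, "offset": [-9, -40, 0], "rot": [0, 0, 0]}, {"jaw": 0.1, "offset": [-5, -20, 0], "rot": [0, 0, 0]}, {"jaw": 0.1, "offset": [-2, -10, 0], "rot": [0, 0, 0]}]}}

```text
time_s: 15.62
eef_pos: [0.4552, -0.1968, 0.1321]
eef_rot: [-0.001, 0.118, 0.993, 0.001]
wrist_force: [-0.1, 0.8, -0.9]
opening: 0.266
grasp_force: 58.9
```

Emit:
{"name": "apply_moves", "arguments": {"moves": [{"jaw": 0.1, "offset": [0, 0, 10], "rot": [0, 0, 0]}, {"jaw": 0.1, "offset": [0, 0, 25], "rot": [0, 0, 0]}, {"jaw": 0.1, "offset": [0, 0, 25], "rot": [0, 0, 0]}, {"jaw": 0.1, "offset": [0, 0, 10], "rot": [0, 0, 0]}, {"jaw": 0.1, "offset": [0, 0, 0], "rot": [0, 0, 0]}]}}

```text
time_s: 16.25
eef_pos: [0.4553, -0.1953, 0.0623]
eef_rot: [-0.001, 0.117, 0.993, 0.001]
wrist_force: [-0.4, -0.1, -0.9]
opening: 0.266
grasp_force: 58.8
```

Run:
```python
from h import *
go([.4575,-.196,.034])
```

```text
t 16.25 pos [ 0.4553 -0.1953  0.0623] tool offset mm [-2.3 -0.2 28.3] ydir deg 76.6 tilt [-0.002  0.001 -1.   ] open 0.266 gf 58.84476765990257 F [-0.4 -0.1 -0.9]
```

Emit:
{"name": "apply_moves", "arguments": {"moves": [{"jaw": 0.1, "offset": [-2, 0, 8], "rot": [0, 0, 0]}, {"jaw": 0.1, "offset": [0, 0, 10], "rot": [0, 0, 0]}, {"jaw": 0.1, "offset": [0, 0, 6], "rot": [0, 0, 0]}, {"jaw": 0.1, "offset": [0, 0, 3], "rot": [0, 0, 0]}, {"jaw": 0.1, "offset": [0, 0, 0], "rot": [0, 0, 0]}]}}

```text
time_s: 16.88
eef_pos: [0.4576, -0.197, 0.0359]
eef_rot: [-0.0, 0.118, 0.993, 0.0]
wrist_force: [-0.6, -0.1, -0.4]
opening: 0.266
grasp_force: 58.8
```

Emit:
{"name": "apply_moves", "arguments": {"moves": [{"jaw": 0.1, "offset": [0, 0, 0.5], "rot": [0, 0, 0]}, {"jaw": 0.1, "offset": [0, 0, 0.4], "rot": [0, 0, 0]}, {"jaw": 0.1, "offset": [0, 0, 0.4], "rot": [0, 0, 0]}, {"jaw": 0.1, "offset": [0, 0, 0], "rot": [0, 0, 0]}, {"jaw": 0.1, "offset": [0, 0, 0], "rot": [0, 0, 0]}]}}

```text
time_s: 17.5
eef_pos: [0.4578, -0.1971, 0.0349]
eef_rot: [0.0, 0.118, 0.993, -0.0]
wrist_force: [0.1, -0.0, -0.8]
opening: 0.265
grasp_force: 58.8
```

Emit:
{"name": "apply_moves", "arguments": {"moves": [{"jaw": 0.1, "offset": [0, 0, 0.4], "rot": [0, 0, 0]}, {"jaw": 0.1, "offset": [0, 0, 0.4], "rot": [0, 0, 0]}, {"jaw": 0.1, "offset": [0, 0, 0.4], "rot": [0, 0, 0]}, {"jaw": 0.1, "offset": [0, 0, 0], "rot": [0, 0, 0]}, {"jaw": 0.1, "offset": [0, 0, 0], "rot": [0, 0, 0]}]}}

```text
time_s: 18.12
eef_pos: [0.4578, -0.1971, 0.0339]
eef_rot: [0.0, 0.118, 0.993, -0.0]
wrist_force: [-1.2, 0.9, 6.1]
opening: 0.264
grasp_force: 58.9
```

Emit:
{"name": "apply_moves", "arguments": {"moves": [{"jaw": 0.32, "offset": [0, 0, 0], "rot": [0, 0, 0]}, {"jaw": 0.4, "offset": [0, 0, 0], "rot": [0, 0, 0]}, {"jaw": 0.5, "offset": [0, 0, 0], "rot": [0, 0, 0]}, {"jaw": 0.6, "offset": [0, 0, 0], "rot": [0, 0, 0]}, {"jaw": 0.65, "offset": [0, 0, 0], "rot": [0, 0, 0]}]}}

```text
time_s: 18.75
eef_pos: [0.4577, -0.1971, 0.0335]
eef_rot: [-0.0, 0.118, 0.993, -0.0]
wrist_force: [0.8, 1.1, -0.3]
opening: 0.647
grasp_force: 0.0
```

Emit:
{"name": "apply_moves", "arguments": {"moves": [{"jaw": 0.65, "offset": [0, 0, -10], "rot": [0, 0, 0]}, {"jaw": 0.65, "offset": [0, 0, -25], "rot": [0, 0, 0]}, {"jaw": 0.65, "offset": [0, 0, -35], "rot": [0, 0, 0]}, {"jaw": 0.65, "offset": [0, 0, -30], "rot": [0, 0, 0]}, {"jaw": 0.65, "offset": [0, 20, -5], "rot": [0, 0, 0]}]}}

```text
time_s: 19.38
eef_pos: [0.464, -0.1794, 0.1421]
eef_rot: [0.003, 0.118, 0.993, -0.002]
wrist_force: [0.4, 0.9, -0.4]
opening: 0.644
grasp_force: 0.0
```

Run:
```python
from h import *
go([.4685,.073,.026])
```

```text
t 19.38 pos [ 0.464  -0.1794  0.1421] tool offset mm [ 55.7 246.6 115.2] ydir deg 76.4 tilt [ 0.005 -0.004 -1.   ] open 0.644 gf 0.0 F [ 0.4  0.9 -0.4]
```

Emit:
{"name": "apply_moves", "arguments": {"moves": [{"jaw": 0.65, "offset": [7, 35, 0], "rot": [0, 0, 0]}, {"jaw": 0.65, "offset": [11, 50, 0], "rot": [0, 0, 0]}, {"jaw": 0.65, "offset": [11, 50, 0], "rot": [0, 0, 0]}, {"jaw": 0.65, "offset": [11, 50, 0], "rot": [0, 0, 0]}, {"jaw": 0.65, "offset": [8, 40, 0], "rot": [0, 0, 0]}]}}

```text
time_s: 20.0
eef_pos: [0.4682, 0.0542, 0.1395]
eef_rot: [0.001, 0.117, 0.993, 0.0]
wrist_force: [0.3, -0.6, -0.1]
opening: 0.65
grasp_force: 0.0
```

Emit:
{"name": "apply_moves", "arguments": {"moves": [{"jaw": 0.65, "offset": [5, 20, 0], "rot": [0, 0, 0]}, {"jaw": 0.65, "offset": [0, 0, 10], "rot": [0, 0, 0]}, {"jaw": 0.65, "offset": [0, 0, 25], "rot": [0, 0, 0]}, {"jaw": 0.65, "offset": [0, 0, 5], "rot": [0, 0, 0]}, {"jaw": 0.65, "offset": [0, 0, 0], "rot": [0, 0, 0]}]}}

```text
time_s: 20.62
eef_pos: [0.4679, 0.0723, 0.0985]
eef_rot: [-0.0, 0.118, 0.993, -0.0]
wrist_force: [0.1, -0.3, 0.9]
opening: 0.65
grasp_force: 0.0
```

Run:
```python
from h import *
go([.4685,.073,.026])
for cam in ["scene","top"]:
  for c in ["yellow","blue"]:
    for b in blobs(cam,c,.05,.08): print(cam,c,len(b),cv2.minEnclosingCircle((b[:,:2]*1000).astype(np.float32)),np.round(b.mean(0),4))
```

```text
t 20.62 pos [0.4679 0.0723 0.0985] tool offset mm [-0.5  0.8 72.5] ydir deg 76.4 tilt [-0.001 -0.    -1.   ] open 0.65 gf 0.0 F [ 0.1 -0.3  0.9]
scene yellow 49 ((458.9477844238281, -190.60098266601562), 9.58755111694336) [ 0.4593 -0.189   0.0638]
scene blue 50 ((471.1716613769531, 72.2267074584961), 11.386223793029785) [0.4715 0.0767 0.0624]
top yellow 71 ((455.8525390625, -194.8265838623047), 11.924752235412598) [ 0.4558 -0.1938  0.0676]
```

Yellow is in its cup. Now gripping blue.

Emit:
{"name": "apply_moves", "arguments": {"moves": [{"jaw": 0.65, "offset": [-1, 0.5, 15], "rot": [0, 0, 0]}, {"jaw": 0.65, "offset": [0, 0, 20], "rot": [0, 0, 0]}, {"jaw": 0.65, "offset": [0, 0, 20], "rot": [0, 0, 0]}, {"jaw": 0.65, "offset": [0, 0, 12], "rot": [0, 0, 0]}, {"jaw": 0.65, "offset": [0, 0, 4], "rot": [0, 0, 0]}]}}

```text
time_s: 21.45
eef_pos: [0.4685, 0.0733, 0.0266]
eef_rot: [-0.001, 0.118, 0.993, -0.0]
wrist_force: [-0.3, -0.4, -0.1]
opening: 0.651
grasp_force: 0.0
```

Emit:
{"name": "apply_moves", "arguments": {"moves": [{"jaw": 0.4, "offset": [0, 0, 0], "rot": [0, 0, 0]}, {"jaw": 0.3, "offset": [0, 0, 0], "rot": [0, 0, 0]}, {"jaw": 0.2, "offset": [0, 0, 0], "rot": [0, 0, 0]}, {"jaw": 0.1, "offset": [0, 0, 0], "rot": [0, 0, 0]}, {"jaw": 0.1, "offset": [0, 0, 0], "rot": [0, 0, 0]}]}}

```text
time_s: 22.08
eef_pos: [0.47, 0.0732, 0.0283]
eef_rot: [0.001, 0.118, 0.993, 0.0]
wrist_force: [0.1, -0.4, 6.0]
opening: 0.265
grasp_force: 58.8
```

Emit:
{"name": "apply_moves", "arguments": {"moves": [{"jaw": 0.1, "offset": [0, 0, -10], "rot": [0, 0, 0]}, {"jaw": 0.1, "offset": [0, 0, -25], "rot": [0, 0, 0]}, {"jaw": 0.1, "offset": [0, 0, -25], "rot": [0, 0, 0]}, {"jaw": 0.1, "offset": [0, 0, 0], "rot": [0, 0, 0]}, {"jaw": 0.1, "offset": [0, 0, 0], "rot": [0, 0, 0]}]}}

```text
time_s: 22.7
eef_pos: [0.4686, 0.0733, 0.0871]
eef_rot: [-0.0, 0.118, 0.993, -0.0]
wrist_force: [-0.7, -0.2, -0.7]
opening: 0.267
grasp_force: 58.7
```

Run:
```python
from h import *
go([.4515,.3005,.034])
```

```text
t 22.7 pos [0.4686 0.0733 0.0871] tool offset mm [ 69.7 216.9  53.1] ydir deg 76.5 tilt [-0.001  0.    -1.   ] open 0.267 gf 58.67918148636818 F [-0.7 -0.2 -0.7]
```

Emit:
{"name": "apply_moves", "arguments": {"moves": [{"jaw": 0.1, "offset": [8, 25, 0], "rot": [0, 0, 0]}, {"jaw": 0.1, "offset": [14, 45, 0], "rot": [0, 0, 0]}, {"jaw": 0.1, "offset": [16, 49, 0], "rot": [0, 0, 0]}, {"jaw": 0.1, "offset": [15, 45, 0], "rot": [0, 0, 0]}, {"jaw": 0.1, "offset": [10, 33, 0], "rot": [0, 0, 0]}]}}

```text
time_s: 23.32
eef_pos: [0.4524, 0.281, 0.086]
eef_rot: [-0.001, 0.117, 0.993, -0.001]
wrist_force: [0.1, -0.0, -0.6]
opening: 0.264
grasp_force: 58.8
```

Emit:
{"name": "apply_moves", "arguments": {"moves": [{"jaw": 0.1, "offset": [6, 20, 0], "rot": [0, 0, 0]}, {"jaw": 0.1, "offset": [0, 0, 10], "rot": [0, 0, 0]}, {"jaw": 0.1, "offset": [0, 0, 15], "rot": [0, 0, 0]}, {"jaw": 0.1, "offset": [0, 0, 5], "rot": [0, 0, 0]}, {"jaw": 0.1, "offset": [0, 0, 0], "rot": [0, 0, 0]}]}}

```text
time_s: 23.95
eef_pos: [0.4523, 0.2994, 0.0566]
eef_rot: [-0.001, 0.118, 0.993, -0.0]
wrist_force: [-0.0, -0.6, 0.4]
opening: 0.262
grasp_force: 58.8
```

Run:
```python
from h import *
go([.4515,.3005,.034])
```

```text
t 23.95 pos [0.4523 0.2994 0.0566] tool offset mm [ 1.   0.9 22.6] ydir deg 76.4 tilt [-0.002 -0.001 -1.   ] open 0.262 gf 58.78926247358322 F [-0.  -0.6  0.4]
```

Emit:
{"name": "apply_moves", "arguments": {"moves": [{"jaw": 0.1, "offset": [1, 1, 8], "rot": [0, 0, 0]}, {"jaw": 0.1, "offset": [0, 0, 8], "rot": [0, 0, 0]}, {"jaw": 0.1, "offset": [0, 0, 4], "rot": [0, 0, 0]}, {"jaw": 0.1, "offset": [0, 0, 1], "rot": [0, 0, 0]}, {"jaw": 0.1, "offset": [0, 0, 0], "rot": [0, 0, 0]}]}}

```text
time_s: 24.58
eef_pos: [0.4521, 0.3016, 0.0366]
eef_rot: [0.0, 0.118, 0.993, 0.0]
wrist_force: [0.0, 0.4, -0.6]
opening: 0.267
grasp_force: 58.8
```

Emit:
{"name": "apply_moves", "arguments": {"moves": [{"jaw": 0.1, "offset": [0, 0, 0.5], "rot": [0, 0, 0]}, {"jaw": 0.1, "offset": [0, 0, 0.4], "rot": [0, 0, 0]}, {"jaw": 0.1, "offset": [0, 0, 0.4], "rot": [0, 0, 0]}, {"jaw": 0.1, "offset": [0, 0, 0], "rot": [0, 0, 0]}, {"jaw": 0.1, "offset": [0, 0, 0], "rot": [0, 0, 0]}]}}

```text
time_s: 25.2
eef_pos: [0.4521, 0.3016, 0.0353]
eef_rot: [0.0, 0.118, 0.993, 0.0]
wrist_force: [0.1, 0.0, -0.4]
opening: 0.264
grasp_force: 58.8
```

Emit:
{"name": "apply_moves", "arguments": {"moves": [{"jaw": 0.1, "offset": [0, 0, 0.5], "rot": [0, 0, 0]}, {"jaw": 0.1, "offset": [0, 0, 0.5], "rot": [0, 0, 0]}, {"jaw": 0.1, "offset": [0, 0, 0.5], "rot": [0, 0, 0]}, {"jaw": 0.1, "offset": [0, 0, 0], "rot": [0, 0, 0]}, {"jaw": 0.1, "offset": [0, 0, 0], "rot": [0, 0, 0]}]}}

```text
time_s: 25.82
eef_pos: [0.4521, 0.3015, 0.0338]
eef_rot: [0.0, 0.118, 0.993, -0.0]
wrist_force: [0.1, -0.2, 0.1]
opening: 0.262
grasp_force: 58.8
```

Emit:
{"name": "apply_moves", "arguments": {"moves": [{"jaw": 0.1, "offset": [0, 0, 0.4], "rot": [0, 0, 0]}, {"jaw": 0.1, "offset": [0, 0, 0.3], "rot": [0, 0, 0]}, {"jaw": 0.1, "offset": [0, 0, 0.2], "rot": [0, 0, 0]}, {"jaw": 0.1, "offset": [0, 0, 0], "rot": [0, 0, 0]}, {"jaw": 0.1, "offset": [0, 0, 0], "rot": [0, 0, 0]}]}}

```text
time_s: 26.45
eef_pos: [0.4522, 0.3016, 0.0334]
eef_rot: [0.0, 0.118, 0.993, -0.0]
wrist_force: [-2.0, -1.1, 5.1]
opening: 0.259
grasp_force: 59.0
```

Emit:
{"name": "apply_moves", "arguments": {"moves": [{"jaw": 0.32, "offset": [0, 0, 0], "rot": [0, 0, 0]}, {"jaw": 0.4, "offset": [0, 0, 0], "rot": [0, 0, 0]}, {"jaw": 0.5, "offset": [0, 0, 0], "rot": [0, 0, 0]}, {"jaw": 0.6, "offset": [0, 0, 0], "rot": [0, 0, 0]}, {"jaw": 0.65, "offset": [0, 0, 0], "rot": [0, 0, 0]}]}}

```text
time_s: 27.08
eef_pos: [0.452, 0.3015, 0.0328]
eef_rot: [-0.0, 0.118, 0.993, -0.0]
wrist_force: [-0.3, -0.0, -0.1]
opening: 0.648
grasp_force: 0.0
```

Emit:
{"name": "apply_moves", "arguments": {"moves": [{"jaw": 0.65, "offset": [0, 0, -10], "rot": [0, 0, 0]}, {"jaw": 0.65, "offset": [0, 0, -25], "rot": [0, 0, 0]}, {"jaw": 0.65, "offset": [0, 0, -35], "rot": [0, 0, 0]}, {"jaw": 0.65, "offset": [0, 0, -30], "rot": [0, 0, 0]}, {"jaw": 0.65, "offset": [0, 0, 0], "rot": [0, 0, 0]}]}}

```text
time_s: 27.7
eef_pos: [0.4542, 0.3025, 0.1364]
eef_rot: [0.003, 0.118, 0.993, 0.002]
wrist_force: [-0.0, 0.4, 0.0]
opening: 0.649
grasp_force: 0.0
```

Run:
```python
from h import *
for b in blobs("scene","blue",.05,.08): print("blue",np.round(b.mean(0),4))
for cam in ["top","scene"]:
  rgb,w=cloud(cam)
  o=ctrl.outline_of(cam,"brush")[0]
  p=w[o["region"]]; p=p[(p[:,2]>.008)&(p[:,2]<.035)]
  ax=np.array([np.cos(np.radians(-20)),np.sin(np.radians(-20))])
  for _ in range(3):
    s=(p[:,:2])@ax; tip=np.percentile(s,99.5); h=p[(s>tip-.085)&(s<tip-.005)&(p[:,2]>.016)]
    vx,vy,x0,y0=cv2.fitLine((h[:,:2]*1000).astype(np.float32),cv2.DIST_L2,0,.01,.01).ravel()
    ax=np.array([vx,vy])*np.sign(vx)
  print(cam,"axis deg",np.degrees(np.arctan2(ax[1],ax[0])),"len",s.max()-s.min())
  n=np.array([-ax[1],ax[0]]); t=h[:,:2]@n; print("width",np.percentile(t,[3,97]),"zmed",np.median(h[:,2]))
  c=ax*(s.max()-.090)+n*np.mean(np.percentile(t,[3,97]));c2=ax*(s.min()+.090)+n*np.mean(np.percentile(t,[3,97])); print("mid",c,c2,"grip",(c+c2)/2+ax*.02)
go([.66,-.18,.12])
# tray rim
for cam in ["top","scene"]:
  rgb,w=cloud(cam); o=[o for o in ctrl.outline_of(cam,"tray") if np.nanmedian(w[o["region"]][:,0])>.5]
  if o:
    cnt=max(cv2.findContours(o[0]["region"].astype(np.uint8),0,1)[0],key=cv2.contourArea)
    print(cam,"tray",rect(np.array([w[y,x] for x,y in cnt[:,0]if w[y,x,2]<.03])))
```

```text
blue [0.4563 0.3064 0.065 ]
top axis deg -18.21019 len 0.17541638828462158
width [0.03027022 0.05147891] zmed 0.022071202033073445
mid [ 0.64045195 -0.1676665 ] [ 0.644806   -0.16909889] grip [ 0.6616273  -0.17463277]
scene axis deg -18.944784 len 0.1769962098362381
width [0.03877643 0.06301537] zmed 0.022583947304573138
mid [ 0.64561331 -0.16779606] [ 0.64845439 -0.16877126] grip [ 0.66595049 -0.17477679]
t 27.95 pos [0.4511 0.3012 0.1316] tool offset mm [-315.5 -419.    11.6] ydir deg 76.5 tilt [-0.002 -0.001 -1.   ] open 0.651 gf 0.0 F [-0.6 -0.2 -0.5]
top tray ((646.892578125, 179.04270935058594), (227.06307983398438, 108.44181823730469), 4.167832851409912)
scene tray ((644.0225219726562, 169.32110595703125), (228.45892333984375, 120.47386932373047), 4.0294060707092285)
```

Blue is in its cup. Next the brush: grip at (0.6635, -0.1747), closing direction 71.5°.

Emit:
{"name": "apply_moves", "arguments": {"moves": [{"jaw": 0.65, "offset": [-17, -22, 0], "rot": [0, 0, 0]}, {"jaw": 0.65, "offset": [-31, -40, 0], "rot": [0, 0, 0]}, {"jaw": 0.65, "offset": [-31, -40, 0], "rot": [0, 0, 0]}, {"jaw": 0.65, "offset": [-31, -40, 0], "rot": [0, 0, 0]}, {"jaw": 0.65, "offset": [-31, -40, 0], "rot": [0, 0, 0]}]}}

```text
time_s: 28.78
eef_pos: [0.547, 0.0901, 0.1326]
eef_rot: [-0.0, 0.118, 0.993, 0.0]
wrist_force: [0.7, 0.1, -1.0]
opening: 0.645
grasp_force: 0.0
```

Emit:
{"name": "apply_moves", "arguments": {"moves": [{"jaw": 0.65, "offset": [-31, -40, 0], "rot": [0, 0, 0]}, {"jaw": 0.65, "offset": [-31, -40, 0], "rot": [0, 0, 0]}, {"jaw": 0.65, "offset": [-31, -40, 0], "rot": [0, 0, 0]}, {"jaw": 0.65, "offset": [-31, -40, 0], "rot": [0, 0, 0]}, {"jaw": 0.65, "offset": [-31, -40, 0], "rot": [0, 0, 0]}]}}

```text
time_s: 29.4
eef_pos: [0.651, -0.1406, 0.1324]
eef_rot: [-0.0, 0.118, 0.993, 0.0]
wrist_force: [0.3, 0.3, -0.5]
opening: 0.649
grasp_force: 0.0
```

Emit:
{"name": "apply_moves", "arguments": {"moves": [{"jaw": 0.65, "offset": [-16, -20, 0], "rot": [0, 0, 0]}, {"jaw": 0.65, "offset": [-6, -11, 10], "rot": [0, 0, 0]}, {"jaw": 0.65, "offset": [0, 0, 20], "rot": [0, 0, 5]}, {"jaw": 0.65, "offset": [0, 0, 20], "rot": [0, 0, 0]}, {"jaw": 0.65, "offset": [0, 0, 0], "rot": [0, 0, 0]}]}}

```text
time_s: 30.02
eef_pos: [0.6627, -0.1727, 0.0797]
eef_rot: [-0.003, 0.16, 0.987, 0.001]
wrist_force: [0.5, 0.5, 0.0]
opening: 0.649
grasp_force: 0.0
```

Run:
```python
from h import *
go([.6635,-.1747,.006])
rgb,w=cloud("scene"); save("s3.png",cv2.resize(rgb[140:240,150:310],(800,500),interpolation=3))
```

```text
t 30.02 pos [ 0.6627 -0.1727  0.0797] tool offset mm [-1.8 -1.7 73.7] ydir deg 71.6 tilt [-0.005  0.002 -1.   ] open 0.649 gf 0.0 F [0.5 0.5 0. ]
```

View pics/s3.png

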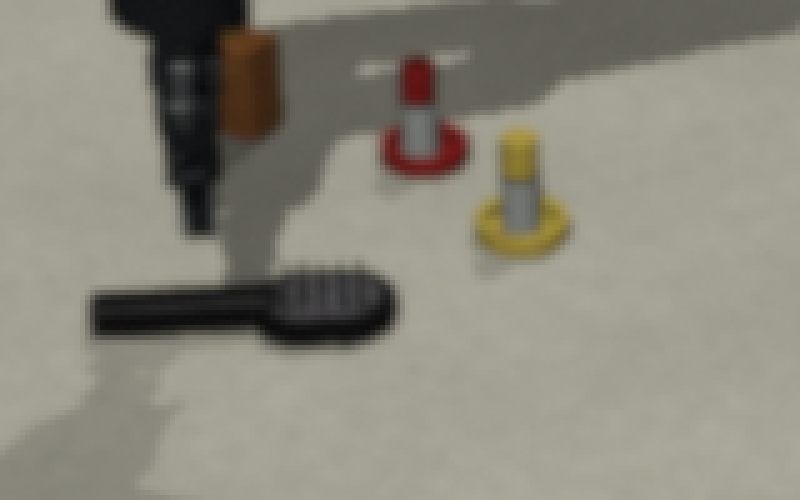

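The red tube (420,100) and yellow tube (520,180) stand in their cups. The gripper is over the handle, about crop px (200,300). Descending.

Emit:
{"name": "apply_moves", "arguments": {"moves": [{"jaw": 0.65, "offset": [-1.5, -1.5, 12], "rot": [0, 0, 0]}, {"jaw": 0.65, "offset": [0, 0, 22], "rot": [0, 0, 0]}, {"jaw": 0.65, "offset": [0, 0, 20], "rot": [0, 0, 0]}, {"jaw": 0.65, "offset": [0, 0, 14], "rot": [0, 0, 0]}, {"jaw": 0.65, "offset": [0, 0, 5], "rot": [0, 0, 0]}]}}

```text
time_s: 30.7
eef_pos: [0.6647, -0.1758, 0.0079]
eef_rot: [-0.001, 0.161, 0.987, 0.0]
wrist_force: [0.1, -0.4, 0.5]
opening: 0.648
grasp_force: 0.0
```

Emit:
{"name": "apply_moves", "arguments": {"moves": [{"jaw": 0.5, "offset": [0, 0, 0], "rot": [0, 0, 0]}, {"jaw": 0.4, "offset": [0, 0, 0], "rot": [0, 0, 0]}, {"jaw": 0.3, "offset": [0, 0, 0], "rot": [0, 0, 0]}, {"jaw": 0.2, "offset": [0, 0, 0], "rot": [0, 0, 0]}, {"jaw": 0.1, "offset": [0, 0, 0], "rot": [0, 0, 0]}]}}

```text
time_s: 31.32
eef_pos: [0.6665, -0.1766, 0.0112]
eef_rot: [0.001, 0.161, 0.987, -0.0]
wrist_force: [-0.3, 0.9, 5.9]
opening: 0.263
grasp_force: 62.3
```

Emit:
{"name": "apply_moves", "arguments": {"moves": [{"jaw": 0.1, "offset": [0, 0, 0], "rot": [0, 0, 0]}, {"jaw": 0.1, "offset": [0, 0, -5], "rot": [0, 0, 0]}, {"jaw": 0.1, "offset": [0, 0, -15], "rot": [0, 0, 0]}, {"jaw": 0.1, "offset": [0, 0, -20], "rot": [0, 0, 0]}, {"jaw": 0.1, "offset": [0, 0, 0], "rot": [0, 0, 0]}]}}

```text
time_s: 31.95
eef_pos: [0.6678, -0.1771, 0.0533]
eef_rot: [0.003, 0.161, 0.987, -0.001]
wrist_force: [-0.4, -0.1, -0.2]
opening: 0.262
grasp_force: 61.6
```

Run:
```python
from h import *
go([.6635,-.1747,.006])
rgb,w=cloud("scene"); save("s4.png",cv2.resize(rgb[140:240,150:310],(800,500),interpolation=3))
rgb,w=cloud("top"); save("t4.png",rgb)
```

```text
t 31.95 pos [ 0.6678 -0.1771  0.0533] tool offset mm [ 5.1  0.9 47.3] ydir deg 71.5 tilt [ 0.005 -0.002 -1.   ] open 0.262 gf 61.60882830619812 F [-0.4 -0.1 -0.2]
```

View pics/s4.png

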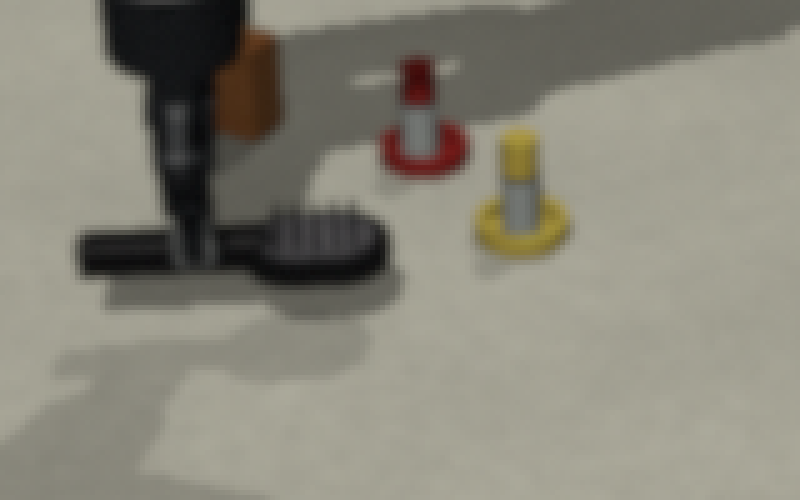

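The brush is held level at the handle, bristles up. Rotating it to the tray's angle and carrying it over.

Emit:
{"name": "apply_moves", "arguments": {"moves": [{"jaw": 0.1, "offset": [0, 0, -10], "rot": [0, 0, -4]}, {"jaw": 0.1, "offset": [0, 0, -10], "rot": [0, 0, -6]}, {"jaw": 0.1, "offset": [0, 0, -10], "rot": [0, 0, -6]}, {"jaw": 0.1, "offset": [0, 0, 0], "rot": [0, 0, -5]}, {"jaw": 0.1, "offset": [0, 10, 0], "rot": [0, 0, -1.7]}]}}

```text
time_s: 32.67
eef_pos: [0.6647, -0.1663, 0.0792]
eef_rot: [-0.0, -0.036, 0.999, 0.0]
wrist_force: [-0.3, -0.2, -0.8]
opening: 0.26
grasp_force: 61.6
```

Emit:
{"name": "apply_moves", "arguments": {"moves": [{"jaw": 0.1, "offset": [-2, 25, 0], "rot": [0, 0, 0]}, {"jaw": 0.1, "offset": [-3, 35, 0], "rot": [0, 0, 0]}, {"jaw": 0.1, "offset": [-4, 40, 0], "rot": [0, 0, 0]}, {"jaw": 0.1, "offset": [-4, 40, 0], "rot": [0, 0, 0]}, {"jaw": 0.1, "offset": [-4, 40, 0], "rot": [0, 0, 0]}]}}

```text
time_s: 33.3
eef_pos: [0.6682, 0.0179, 0.0794]
eef_rot: [-0.0, -0.036, 0.999, 0.0]
wrist_force: [0.1, -0.4, -1.0]
opening: 0.264
grasp_force: 61.6
```

Emit:
{"name": "apply_moves", "arguments": {"moves": [{"jaw": 0.1, "offset": [-4, 40, 0], "rot": [0, 0, 0]}, {"jaw": 0.1, "offset": [-4, 40, 0], "rot": [0, 0, 0]}, {"jaw": 0.1, "offset": [-3, 40, 0], "rot": [0, 0, 0]}, {"jaw": 0.1, "offset": [-1, 30, 0], "rot": [0, 0, 0]}, {"jaw": 0.1, "offset": [0, 15, 0], "rot": [0, 0, 0]}]}}

```text
time_s: 33.92
eef_pos: [0.6675, 0.1833, 0.0794]
eef_rot: [-0.001, -0.038, 0.999, 0.0]
wrist_force: [0.4, 0.4, -0.1]
opening: 0.266
grasp_force: 61.6
```

Emit:
{"name": "apply_moves", "arguments": {"moves": [{"jaw": 0.1, "offset": [0, 0, 10], "rot": [0, 0, 0]}, {"jaw": 0.1, "offset": [0, 0, 15], "rot": [0, 0, 0]}, {"jaw": 0.1, "offset": [0, 0, 10], "rot": [0, 0, 0]}, {"jaw": 0.1, "offset": [0, 0, 0], "rot": [0, 0, 0]}, {"jaw": 0.1, "offset": [0, 0, 0], "rot": [0, 0, 0]}]}}

```text
time_s: 34.55
eef_pos: [0.6693, 0.1794, 0.0449]
eef_rot: [0.0, -0.036, 0.999, -0.0]
wrist_force: [0.0, -0.2, 0.2]
opening: 0.258
grasp_force: 61.6
```

```bash
cat > b.py <<'E'
from h import *
s=ctrl.get_obs()
go([.6695,.1797,.0152])
for cam in ["scene","top"]:
  rgb,w=cloud(cam)
  o=ctrl.outline_of(cam,"brush")
  if o:
    tz=s["eef_pos"][2]-.011
    p=w[o[0]["region"]]; p=p[(p[:,2]>tz+.003)&(p[:,2]<tz+.035)]; print(cam,o[0]["score"],rect(p),"z",np.percentile(p[:,2],[5,95]))
    a=np.radians(4.2); ax=np.array([np.cos(a),np.sin(a)]); t=(p[:,:2]-[.6465,.178])@np.array([ax,[-ax[1],ax[0]]]).T*1000
    print("tray-frame lo",np.percentile(t,1,0),"hi",np.percentile(t,99,0))
E
python3 b.py
python3 - <<'E'
from h import *
rgb,w=cloud("scene"); save("s5.png",cv2.resize(rgb[190:310,160:340],(798,532),interpolation=3))
rgb,w=cloud("top"); save("t5.png",cv2.resize(rgb[80:190,150:300],(798,585),interpolation=3))
E
```

```text
t 34.55 pos [0.6693 0.1794 0.0449] tool offset mm [-0.2  0.3 29.7] ydir deg 94.1 tilt [ 0.  0. -1.] open 0.258 gf 61.573941707611084 F [ 0.  -0.2  0.2]
scene 0.61 ((579.2410888671875, -402.8459167480469), (39.57318115234375, 58.352230072021484), 42.78416061401367) z [0.03927817 0.0680233 ]
tray-frame lo [-137.41823393 -593.59914305] hi [ -88.32906508 -543.55195155]
top 0.46 ((580.6471557617188, 151.62969970703125), (15.490214347839355, 30.94300651550293), 88.04420471191406) z [0.0402973  0.05410327]
tray-frame lo [-82.60664528 -30.01584204] hi [-52.7305177  -13.03481551]
```

View pics/s5.png

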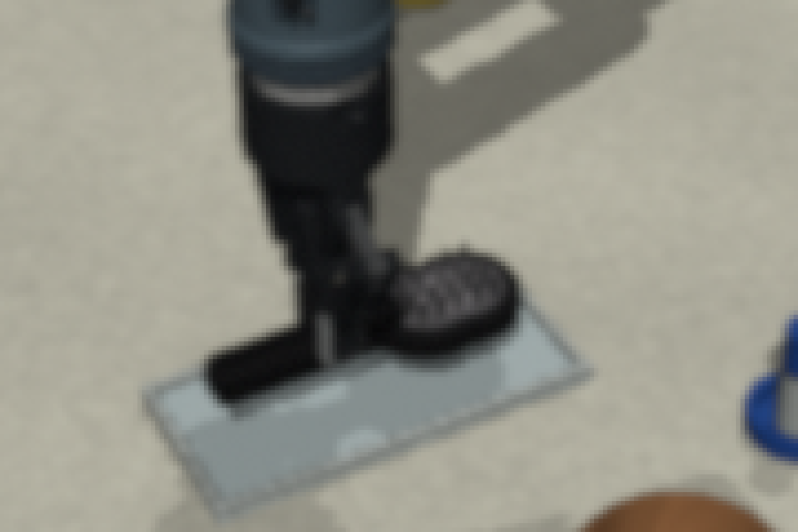

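View pics/t5.png

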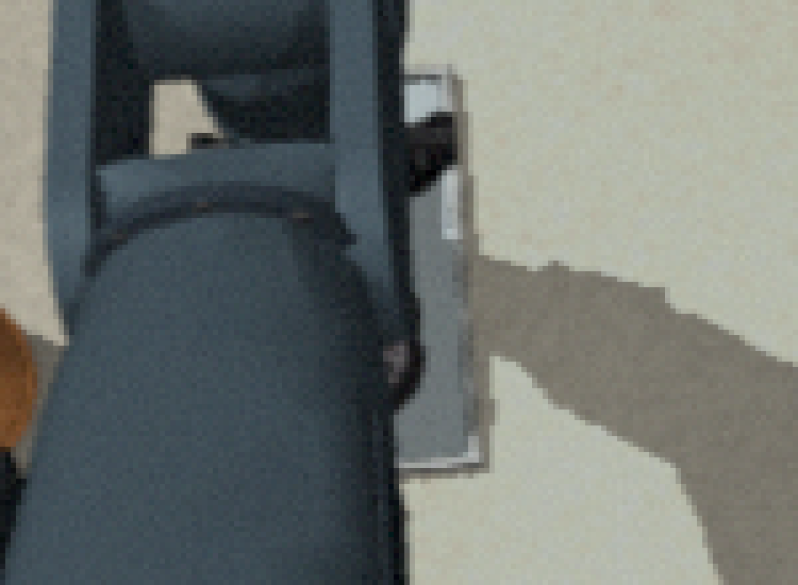

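The brush hangs over the smaller tray, with the handle at crop px (260,365) and the head at (455,300). I'll check its offset from the point cloud in the tray frame.

```bash
cat > b.py <<'E'
from h import *
import sys
zb=float(sys.argv[1])
rgb,w=cloud("scene")
a=np.radians(4.2); ax=np.array([np.cos(a),np.sin(a)]); A=np.array([ax,[-ax[1],ax[0]]])
t=(w[...,:2]-[.6465,.178])@A.T*1000; z=w[...,2]
g=rgb.max(-1)
m=(np.abs(t[...,0])<125)&(np.abs(t[...,1])<70)
b=m&(z>zb+.003)&(z<zb+.034)&(g<90)
T=t[b]; print("brush along",np.percentile(T[:,0],[.5,99.5]))
hd=T[T[:,0]<-10]; print("head across",np.percentile(hd[:,1],[.5,99.5]))
for lo in range(20,90,15):
  h=t[b&(t[...,0]>lo)&(t[...,0]<lo+15)&(z>zb+.020)]; 
  if len(h): print(lo,"handle across",len(h),np.percentile(h[:,1],[2,98]))
r=m&(z>.006)&(z<.014)&(g>90)
R=t[r]; print("rim",np.percentile(R,1,0),np.percentile(R,99,0))
E
python3 b.py .034
```

```text
brush along [-83.71339129  90.01353119]
head across [-28.54205954  32.99097362]
20 handle across 62 [-13.6951975   25.66936617]
35 handle across 45 [-6.22223836 14.27561466]
50 handle across 40 [-8.12298072 13.99320027]
65 handle across 45 [-5.71497807 13.92133293]
80 handle across 32 [-4.41713948 11.86436404]
rim [-109.21498475  -53.28054207] [110.32873677  52.10170658]
```

Centred to about 3 mm. I'll correct that and lower.

Emit:
{"name": "apply_moves", "arguments": {"moves": [{"jaw": 0.1, "offset": [2, -2, 6], "rot": [0, 0, 0]}, {"jaw": 0.1, "offset": [0, 0, 9], "rot": [0, 0, 0]}, {"jaw": 0.1, "offset": [0, 0, 7], "rot": [0, 0, 0]}, {"jaw": 0.1, "offset": [0, 0, 4], "rot": [0, 0, 0]}, {"jaw": 0.1, "offset": [0, 0, 0], "rot": [0, 0, 0]}]}}

```text
time_s: 35.52
eef_pos: [0.6668, 0.1778, 0.0182]
eef_rot: [-0.0, -0.037, 0.999, -0.0]
wrist_force: [0.2, 0.4, -1.1]
opening: 0.262
grasp_force: 61.6
```

Emit:
{"name": "apply_moves", "arguments": {"moves": [{"jaw": 0.1, "offset": [0, 0, 1], "rot": [0, 0, 0]}, {"jaw": 0.1, "offset": [0, 0, 0.5], "rot": [0, 0, 0]}, {"jaw": 0.1, "offset": [0, 0, 0.5], "rot": [0, 0, 0]}, {"jaw": 0.1, "offset": [0, 0, 0], "rot": [0, 0, 0]}, {"jaw": 0.1, "offset": [0, 0, 0], "rot": [0, 0, 0]}]}}

```text
time_s: 36.15
eef_pos: [0.6672, 0.1778, 0.017]
eef_rot: [0.0, -0.037, 0.999, 0.0]
wrist_force: [0.2, 0.3, -1.3]
opening: 0.262
grasp_force: 61.6
```

Emit:
{"name": "apply_moves", "arguments": {"moves": [{"jaw": 0.1, "offset": [0, 0, 0.5], "rot": [0, 0, 0]}, {"jaw": 0.1, "offset": [0, 0, 0.5], "rot": [0, 0, 0]}, {"jaw": 0.1, "offset": [0, 0, 0.4], "rot": [0, 0, 0]}, {"jaw": 0.1, "offset": [0, 0, 0], "rot": [0, 0, 0]}, {"jaw": 0.1, "offset": [0, 0, 0], "rot": [0, 0, 0]}]}}

```text
time_s: 36.78
eef_pos: [0.6671, 0.1778, 0.0155]
eef_rot: [-0.0, -0.037, 0.999, -0.0]
wrist_force: [-0.2, 0.4, -0.8]
opening: 0.26
grasp_force: 61.6
```

Emit:
{"name": "apply_moves", "arguments": {"moves": [{"jaw": 0.1, "offset": [0, 0, 0.4], "rot": [0, 0, 0]}, {"jaw": 0.1, "offset": [0, 0, 0.4], "rot": [0, 0, 0]}, {"jaw": 0.1, "offset": [0, 0, 0.4], "rot": [0, 0, 0]}, {"jaw": 0.1, "offset": [0, 0, 0], "rot": [0, 0, 0]}, {"jaw": 0.1, "offset": [0, 0, 0], "rot": [0, 0, 0]}]}}

```text
time_s: 37.4
eef_pos: [0.6672, 0.1779, 0.0151]
eef_rot: [0.0, -0.037, 0.999, -0.0]
wrist_force: [-2.9, -0.4, 5.3]
opening: 0.262
grasp_force: 62.5
```

Contact at z = 15.1 mm, as expected. Opening only partway, to stay off the rim, then rising.

Emit:
{"name": "apply_moves", "arguments": {"moves": [{"jaw": 0.3, "offset": [0, 0, 0], "rot": [0, 0, 0]}, {"jaw": 0.36, "offset": [0, 0, 0], "rot": [0, 0, 0]}, {"jaw": 0.42, "offset": [0, 0, 0], "rot": [0, 0, 0]}, {"jaw": 0.48, "offset": [0, 0, 0], "rot": [0, 0, 0]}, {"jaw": 0.5, "offset": [0, 0, 0], "rot": [0, 0, 0]}]}}

```text
time_s: 38.02
eef_pos: [0.6671, 0.1778, 0.0142]
eef_rot: [-0.0, -0.037, 0.999, -0.0]
wrist_force: [-0.4, 0.3, -0.4]
opening: 0.502
grasp_force: 0.0
```

Emit:
{"name": "apply_moves", "arguments": {"moves": [{"jaw": 0.5, "offset": [0, 0, -5], "rot": [0, 0, 0]}, {"jaw": 0.5, "offset": [0, 0, -15], "rot": [0, 0, 0]}, {"jaw": 0.5, "offset": [0, 0, -30], "rot": [0, 0, 0]}, {"jaw": 0.5, "offset": [0, 0, -40], "rot": [0, 0, 0]}, {"jaw": 0.5, "offset": [0, -15, -40], "rot": [0, 0, 0]}]}}

```text
time_s: 38.65
eef_pos: [0.6683, 0.1637, 0.1469]
eef_rot: [0.001, -0.037, 0.999, 0.0]
wrist_force: [-0.4, -0.2, -0.1]
opening: 0.5
grasp_force: 0.0
```

Emit:
{"name": "apply_moves", "arguments": {"moves": [{"jaw": 0.5, "offset": [0, -40, -30], "rot": [0, 0, 0]}, {"jaw": 0.5, "offset": [0, -45, 0], "rot": [0, 0, 0]}, {"jaw": 0.5, "offset": [0, -45, 0], "rot": [0, 0, 0]}, {"jaw": 0.5, "offset": [0, -45, 0], "rot": [0, 0, 0]}, {"jaw": 0.5, "offset": [0, -20, 0], "rot": [0, 0, 0]}]}}

```text
time_s: 39.28
eef_pos: [0.6829, -0.0342, 0.1757]
eef_rot: [0.001, -0.035, 0.999, -0.0]
wrist_force: [0.1, 0.6, 0.3]
opening: 0.499
grasp_force: 0.0
```

```bash
python3 b.py .004
python3 - <<'E'
from h import *
go([0,0,0])
rgb,w=cloud("scene"); save("s6.png",cv2.resize(rgb[120:350,150:500],(798,524),interpolation=3))
rgb,w=cloud("top"); save("t6.png",cv2.resize(rgb[90:310,60:480],(798,418),interpolation=3))
E
```

```text
brush along [-86.16460637  88.17789225]
head across [-32.96894287  31.04483832]
20 handle across 40 [-8.95747751 11.51932134]
35 handle across 43 [-9.15017591 10.04266485]
50 handle across 44 [-9.53925122 11.2335109 ]
65 handle across 43 [-7.9372742 10.6679131]
80 handle across 23 [-8.58405485 11.22289129]
rim [-109.10599653  -55.47339822] [110.31716543  52.49440912]
t 39.33 pos [ 0.683  -0.0357  0.1755] tool offset mm [679.1  83.6 174.4] ydir deg 94.0 tilt [ 0.002 -0.001 -1.   ] open 0.502 gf 0.0 F [-0.1 -1.2 -0.1]
```

View pics/s6.png

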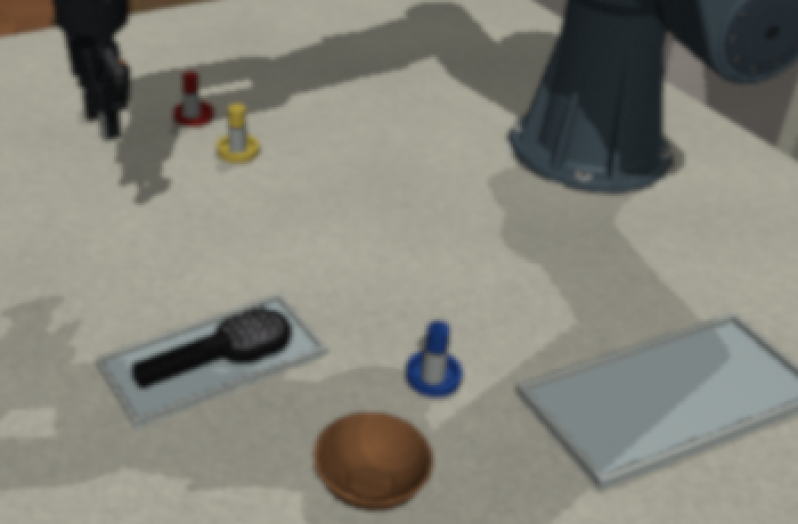

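View pics/t6.png

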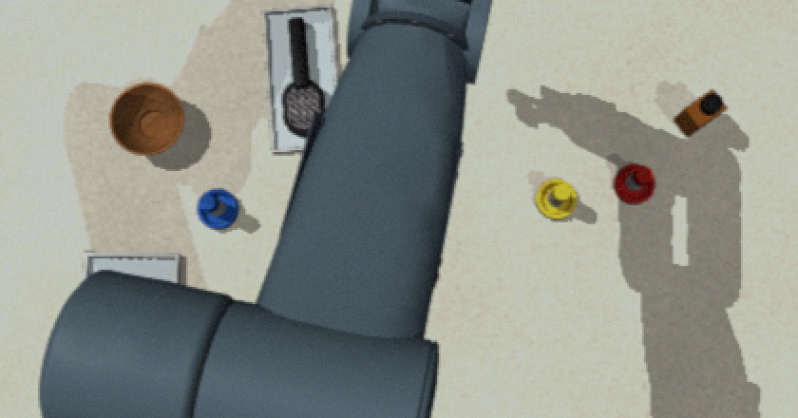

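All three tubes stand in their own cups: red (190,105), yellow (237,135), blue (435,360). The brush lies inside the small tray at (212,345), bristles up and centred. The bowl and bottle haven't moved. Letting the arm settle, then handing in.

Emit:
{"name": "apply_moves", "arguments": {"moves": [{"jaw": 0.5, "offset": [0, 0, 0], "rot": [0, 0, 0]}, {"jaw": 0.5, "offset": [0, 0, 0], "rot": [0, 0, 0]}, {"jaw": 0.5, "offset": [0, 0, 0], "rot": [0, 0, 0]}, {"jaw": 0.5, "offset": [0, 0, 0], "rot": [0, 0, 0]}, {"jaw": 0.5, "offset": [0, 0, 0], "rot": [0, 0, 0]}]}}

```text
time_s: 40.05
eef_pos: [0.6825, -0.0314, 0.1743]
eef_rot: [-0.0, -0.037, 0.999, 0.0]
wrist_force: [0.6, 0.6, -0.5]
opening: 0.496
grasp_force: 0.0
```

```bash
python3 -c "
from h import *
for c in ['red','yellow','blue']:
    for b in blobs('scene',c,.03,.09): print(c,np.round(b.mean(0),3),b[:,2].max())
print(ctrl.hand_in())"
```

```text
red [ 0.481 -0.304  0.063] 0.07273931695366287
yellow [ 0.46  -0.19   0.063] 0.07287760112770514
blue [0.457 0.307 0.064] 0.07242885603341176
the job is handed in; nothing more can be done
None
```

The job is handed in at about 40 s: each tube stands upright in the cup of its colour, the brush lies bristles up, flat and lengthwise in the smaller tray, and the bowl and perfume bottle were left where they stood.

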